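Set out the ink sample tins by size for weighing-up

ROBOT

A 6-joint arm with a two-finger parallel gripper is mounted at the origin on the work surface. World frame = base frame: x ahead of the robot, y to its left, z up, the work surface at z = 0. Lengths are in mm, angles in rad, forces in N, time in s.
With the tool pointing down it reaches from about 325 to 900 mm from the base axis. Payload 3.5 kg.
Tool frame: the origin (TCP) lies midway between the tips of the shut fingers; the grasp point (between the pads) lies 19 mm behind it; y points along the fingers, z is the direction in which the jaws open and shut, and the axes are right-handed (so a half turn about y gives the same grasp; the last joint's range is limited). The gripper opens to 85 mm and grips with 20 to 120 N. Pads are 22 mm wide; open, the fingers measure 114 mm over their backs; the gripper's body (76 mm by 85 mm) begins 54 mm behind the grasp point. The pads swing forward as they close: fully open they stand 13 mm farther back than shut.
Start: joints at [-1.326, 0.276, -0.026, 1.268, 0, 1.467], TCP at [213.007, -587.58, 199.013] pointing down, gripper open.
Joint ranges: [-3.12, 3.12], [-0.85, 1.88], [-1.08, 1.24], [-1.95, 2.15], [-1.57, 1.53], [-3.14, 3.14]. Speed limits (rad/s): [2.57, 2.57, 3.14, 3.14, 3.14, 3.14].

INTERFACE

Orientations are given as a unit quaternion [x, y, z, w].
In Python, from workcell import readout, snapshot, ctrl, nets gives the robot as it stands.
- The arm moves only by the shell command python3 -m pendant 'ROWS' [FORCE]. ROWS is JSON, a list of rows, each a list of 3 entries, a list of its own where there are three numbers: the shift along the world's x, y, z in m, then the turn, a rotation vector about the world's x, y, z in rad, then the gripper command: -1 is fully open, 1 is shut, values between are in proportion. A call has 1 to 10 rows; each row shifts and turns the pose as measured when the row begins; what a row does not reach is not made up. A row lasts 1/10 s, in which the tool goes at most 50 mm and 8.59 degrees, less where a joint would pass 70% of its speed; a pose out of reach is approached as far as the arm can. A call is refused whole if a number of a shift passes 0.05 or a number of a turn 0.15, either way. A call with a gripper value outside its range is refused whole. The fingers move at their own pace and stop on an object; FORCE is the grip in N (left out, the last holds). Time passes only in rows, so rows that do not move let the fingers close. It gives the time, the measured TCP pose, the force and the opening at its end, in the units of the state.
- readout.get_obs(): the state, without advancing time (a new reading comes with each control period).
- snapshot(name): name is "side" or "top" or "wrist"; returns a dict with "img" (384x512x3 uint8, red, green, blue), "range_z" (384x512 float32, mm along the optical axis (not along the pixel's ray), 0 where there is no reading), "K" (3x3 intrinsics, pixels), "cam_to_world" (4x4, takes a point from camera to world coordinates); the wrist camera has in their place "hand_eye" (4x4, takes a point from camera to tool coordinates, whose origin is the TCP and whose axes are the tool frame's). Camera axes: x right, y down, z forward; pixel columns grow to the right and rows downward; lengths in mm; the calibration is good to about 2 mm. A picture is of the moment at which its call begins: read the wrist's pose just before it.
- ctrl.finish_job(): hands the job in, once; it reports no verdict.
Trained networks look in a picture, given as the dict that the camera call returned (one of the last four; its "shot" number tells which), for a name from the list of things; names that differ only in an ending like _2 or _b are one class to them, and where a whole thing is asked for, a point or a joint stands for the part that bears it (a point fixed in the world has none). Each returns a list of dicts, best first, with "p" (0 to 1); they miss things now and then, are a little off and sometimes report something else, mostly with a low value. They report only what shows in the picture. A call takes as long as a camera call. They do not tell look-alikes from the thing itself.
- nets.recognise(picture, target): "extent" ([left, top, right, bottom] as shares, 0 to 1, of the picture: columns of its width, rows of its height, round what is visible of it).
The state is a dict: "t": time; "joints": joint angles; "joint_velocities": joint speeds; "tau": joint torques, N m; "tcp_pos": TCP position; "orientation": TCP orientation; "force": force on the tool from outside, world axes, zero at the start; "wrist_torque": the same for the moment, N m; "width": opening from 0.0 (shut) to 1.0 (fully open).
Only numpy, scipy, OpenCV 4.12 (cv2) and the standard library are available. Lean on these libraries where they do the work, as an engineer would, in place of code of your own. Each camera call takes 0.05 s, during which the arm holds its last target. There are 200 camera calls.

TASK

Set the four sample tins out for weighing-up in the divided tray, in order of size, one upright in the middle of each bay: the largest in the bay next to the scale, because it is weighed first, then down in size to the smallest in the bay farthest from the scale. Set them down, do not drop them or tip them over, and leave the jar, the big ink can and the ink knife where they are.

Things in the scene. Friction and masses are not known exactly. Their poses are not given: they have to be found in the camera images.
- tin_60: largest of four sample tins: plain tinplate lever-lid tin with a blank paper band, upright cylinder 60 mm in diameter, 68 mm high, about 240 g, loose, standing on the bench; origin at the centre of its underside, z up its axis (no other axis matters)
- tin_52: second largest of four sample tins: plain tinplate lever-lid tin with a blank paper band, upright cylinder 52 mm in diameter, 58 mm high, about 160 g, loose, standing on the bench; origin at the centre of its underside, z up its axis (no other axis matters)
- tin_44: second smallest of four sample tins: plain tinplate lever-lid tin with a blank paper band, upright cylinder 44 mm in diameter, 50 mm high, about 100 g, loose, standing on the bench; origin at the centre of its underside, z up its axis (no other axis matters)
- tin_36: smallest of four sample tins: plain tinplate lever-lid tin with a blank paper band, upright cylinder 36 mm in diameter, 42 mm high, about 60 g, loose, standing on the bench; origin at the centre of its underside, z up its axis (no other axis matters)
- tray: fixed grey metal tray, 120 mm deep (x, front at -x), 324 mm long (y), thin fins making a row of four open-topped bays; origin: middle of tray, at bench level; bay centres at x = 0, y = -120, -40, +40, +120 mm in its frame; black rubber floor 3 mm above origin; fins and end walls 18 mm high, 4 thick; front lip (x = -60) 10 mm high, back rail (x = +60) 20 mm high, 3 thick
- scale: grey bench scale with a steel platform and a low display towards the robot, fixed, 200 mm deep (x), 170 mm wide (y), 63 mm high; it stands past one end of the tray, either its +y or its -y end, the big ink can past the other; origin under the middle of its housing
- can: big closed plain tinplate ink can, 110 mm in diameter, 105 mm high, standing past the tray's other end; a bystander, loose; origin at the centre of its underside
- jar: brown glass additive jar with a black cap, 48 mm in diameter, 67 mm high, standing in the row among the tins; a bystander, loose, not a tin and not to be moved; origin at the centre of its underside
- knife: ink knife with dark wooden handle and steel blade, 225 mm long, 40 mm wide, 15 mm high, lying flat beyond the tray's back rail; a bystander, loose; origin on the bench under the joint of handle and blade, blade along its +x
There are look-alikes about, which are no part of the job. Leave any green or turquoise look-alike of the tin_60 alone.

How it is judged:
By the outcome, as a careful person would: the job done as asked, in the order asked, and still so for the second after the job is handed in, with the robot touching nothing.
It also fails if it takes over 93 s, if anything falls off the work surface, if the arm or the gripper's body presses on something with over 40 N, if the wrist force passes 120 N, or if a joint passes its speed limit or range.

## Working session

There is one attempt and no reset: what is moved stays moved. The work goes in short steps, Python scripts to look and compute and a shell command to move; the robot and the scene stay as the last step left them, time stands still between calls to the robot, and variables do not carry over. Pictures are saved under pics/ and viewed, about 12 in all and at most 16, crops included, and the job is handed in when it is done.

```bash
mkdir -p pics; ls; python3 - <<'E'
from workcell import readout, snapshot, nets
import cv2, numpy as np
o=readout.get_obs(); print(o)
for n in("top","side"):
    s=snapshot(n); cv2.imwrite(f"pics/{n}0.png",cv2.cvtColor(s["img"],cv2.COLOR_RGB2BGR))
    T=np.array(s["cam_to_world"]); print(n,T[:3,3].round())
    for k in("tin_60","tin_52","tin_44","tin_36","tray","scale","can","jar","knife"):
        for d in nets.recognise(s,k)[:6]:
            e=np.array(d["extent"])*[512,384,512,384]
            l,t,r,b=e.astype(int); z=s["range_z"][max(t,0):b+1,max(l,0):r+1]
            c=(e[:2]+e[2:])/2; zz=s["range_z"][min(383,int(c[1])),min(511,int(c[0]))]
            p=T@np.append(np.linalg.inv(s["K"])@[c[0],c[1],1]*zz,1)
            print(n,k,round(d["p"],2),e.round(),p[:3].round())
E
```

```text
pics
{'t': 0.0, 'joints': array([-1.32640821e+00,  2.77166370e-01, -2.78932876e-02,  1.26800387e+00,
        9.62895247e-06,  1.46739703e+00]), 'joint_velocities': array([-0.00033669,  0.00147837, -0.00067968, -0.00087882, -0.00057512,
       -0.00022355]), 'tau': array([ 5.88226467e-04, -4.45507658e+01,  2.95203817e+01,  1.63468695e-02,
       -5.19740888e-05, -1.13156307e-05]), 'tcp_pos': array([ 212.79707247, -586.74675833,  197.83322482]), 'orientation': array([-0.12239563,  0.69724196, -0.69564232,  0.1222895 ]), 'force': array([-0.05411909,  0.24591668,  0.13105491]), 'wrist_torque': array([ 0.00046765, -0.05724829,  0.00934965]), 'width': 0.9987866496618139}
top [317.  46. 883.]
top tin_60 0.85 [159. 189. 189. 219.] [486. 245.  70.]
top tin_60 0.82 [373. 236. 400. 255.] [ 386. -242.   59.]
top tin_60 0.81 [330. 223. 348. 243.] [ 417. -140.   43.]
top tin_60 0.8 [109. 242. 144. 267.] [372. 347.  65.]
top tin_60 0.64 [117. 197. 154. 225.] [471. 333.  70.]
top tin_60 0.63 [143. 284. 178. 308.] [282. 265.  70.]
top tin_52 0.85 [159. 189. 189. 219.] [486. 245.  70.]
top tin_52 0.82
[... 2324 characters left out ...]
4. 127. 252. 157.] [506. 220.  58.]
side tin_36 0.86 [217. 244. 236. 270.] [ 421. -158.   37.]
side tin_36 0.84 [201. 283. 229. 313.] [ 390. -265.   60.]
side tin_36 0.8 [225. 196. 242. 217.] [452. -17.  46.]
side tin_36 0.8 [220. 108. 240. 139.] [478. 319.  57.]
side tray 0.93 [263. 154. 344. 256.] [639.  -5.   2.]
side tray 0.75 [225. 193. 243. 218.] [455. -15.  46.]
side scale 0.84 [309. 233. 430. 338.] [ 706. -289.   61.]
side scale 0.55 [225. 195. 242. 218.] [453. -18.  46.]
side scale 0.48 [217. 162. 238. 186.] [448.  98.  51.]
side can 0.74 [269. 101. 304. 147.] [639. 239.  92.]
side jar 0.86 [217. 158. 236. 188.] [445.  99.  55.]
side knife 0.75 [320. 158. 359. 216.] [750.  35.  15.]
```

```bash
python3 -c "
import cv2
a=cv2.imread('pics/top0.png')[60:330,80:450];cv2.imwrite('pics/top0c.png',cv2.resize(a,None,fx=2.1,fy=2.1,interpolation=2))"
```

```text
(no output)
```

View pics/top0c.png

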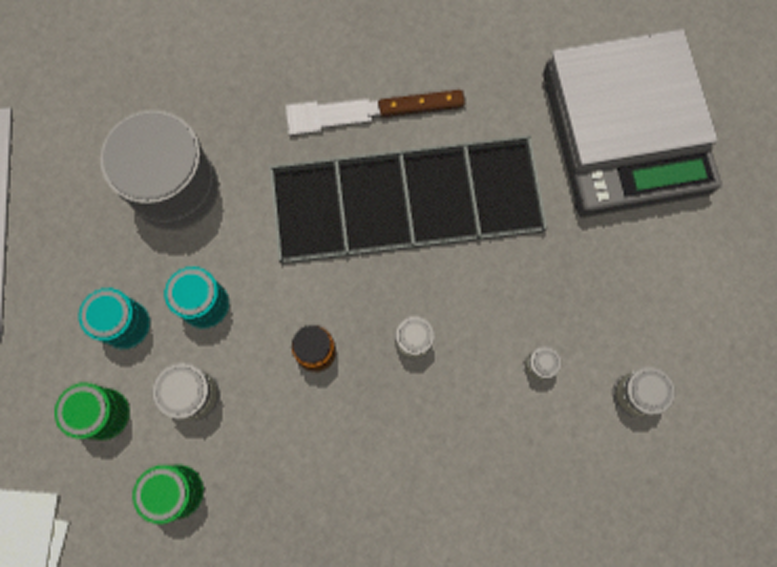

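The crop shows four plain tins: tin_60 at (182,391) among the green and turquoise look-alikes, tin_44 at (415,336), tin_36 at (545,362) and tin_52 at (650,391). The jar is at (313,347). The scale stands at the tray's right (-y) end and the can at +y. Next I'll measure from the depth data.

```bash
cat > h.py <<'E'
from workcell import readout, snapshot, nets, ctrl
import cv2, numpy as np
from scipy.spatial.transform import Rotation as R
def cloud(name):
    if name=="wrist":
        o=readout.get_obs(); s=snapshot(name); M=np.eye(4); M[:3,:3]=R.from_quat(o["orientation"]).as_matrix(); M[:3,3]=o["tcp_pos"]
        T=M@np.array(s["hand_eye"])
    else: s=snapshot(name); T=np.array(s["cam_to_world"])
    v,u=np.mgrid[:384,:512]; z=s["range_z"]
    c=np.linalg.inv(s["K"])@np.stack([u.ravel(),v.ravel(),np.ones(u.size)])*z.ravel()
    P=(T[:3,:3]@c).T+T[:3,3]; P[z.ravel()==0]=np.nan
    return s,P.reshape(384,512,3)
def disc(P,xy,h,r,s=None):
    """centre of the lid of height h near xy"""
    q=P.reshape(-1,3); m=(np.abs(q[:,2]-h)<7)&(np.hypot(*(q[:,:2]-xy).T)<r+25); q=q[m]
    (c,rad)=cv2.minEnclosingCircle(q[:,:2].astype(np.float32))
    return np.round(c,1),round(rad,1),np.round(np.median(q[:,2]),1),len(q)
E
python3 - <<'E'
from h import *
G={"tin_60":(385,240,68,30),"tin_52":(386,-242,58,26),"tin_44":(450,-5,50,22),"tin_36":(417,-140,42,18),"jar":(434,116,67,24),"g1":(372,347,68,30),"g2":(282,265,68,30),"t1":(471,333,68,30),"t2":(486,245,68,30)}
for n in("top","side"):
    s,P=cloud(n)
    for k,(x,y,h,r) in G.items():
        try: print(n,k,*disc(P,(x,y),h,r))
        except Exception as e: print(n,k,"none")
    q=P.reshape(-1,3)
    m=(q[:,2]>13)&(q[:,2]<26)&(abs(q[:,0]-620)<105)&(abs(q[:,1]-7)<190)
    m2=m&(q[:,0]<700)
    Q=q[m2]; print(len(Q),cv2.minAreaRect(Q[:,:2].astype(np.float32)), Q[:,2].mean())
    m=(abs(q[:,2]-3)<4)  # black floor by colour
    d=(s["img"].reshape(-1,3).max(1)<55)&m&(abs(q[:,0]-620)<80)&(abs(q[:,1]-7)<190)
    print(d.sum(),cv2.minAreaRect(q[d][:,:2].astype(np.float32)),q[d].mean(0))
s,P=cloud("top")
b=[P[v,u].round() for u,v in((100,350),(300,330),(440,300))]; print(b)
E
```

```text
top tin_60 [390.9 261.2] 29.9 67.7 547
top tin_52 [ 385.6 -250.5] 26.2 57.9 403
top tin_44 [450.8   5.6] 21.8 49.6 265
top tin_36 [ 420.5 -140. ] 17.9 41.8 182
top jar [439.9 119.9] 20.8 67.6 258
top g1 [371.  364.5] 30.4 67.7 564
top g2 [283.4 275.7] 29.9 67.6 606
top t1 [478.5 328.7] 49.1 67.8 524
top t2 [498.9 254.6] 30.1 67.7 508
684 ((627.7011108398438, -7.7580413818359375), (121.67598724365234, 360.47265625), 6.472607135772705) 18.248914694112937
4578 ((627.718994140625, 10.15289306640625), (117.54336547851562, 318.7963562011719), 5.183859825134277) [627.77653844  11.37589294   3.45014403]
side tin_60 [392.2 260.4] 31.7 67.3 206
side tin_52 [ 388.1 -251.3] 26.3 57.4 464
side tin_44 [454.4   4.3] 22.4 49.1 181
side tin_36 [ 422.8 -141.6] 18.1 40.9 166
side jar [442.4 119.3] 21.8 66.9 150
side g1 [373. 364.] 30.9 67.3 179
side g2 [286.2 273.4] 30.1 67.5 208
side t1 [479.5 346.3] 31.5 67.1 176
side t2 [502.  252.7] 30.8 67.3 207
669 ((628.1463012695312, 11.739456176757812), (120.96629333496094, 329.3755187988281), 6.401259899139404) 17.242181776861862
3040 ((630.1010131835938, 10.087738037109375), (112.62928009033203, 324.02862548828125), 6.355893611907959) [631.17219775  -1.26209953   3.17399492]
[array([161., 416.,   2.]), array([199., -44.,   2.]), array([ 262., -376.,    2.])]
```

```bash
python3 -m pendant '[[[0.017,0.034,0],[0,0,0.133],-1],[[0.017,0.034,0],[0,0,0.133],-1],[[0.017,0.034,0],[0,0,0.133],-1],[[0.017,0.034,0],[0,0,0.133],-1],[[0.017,0.034,0],[0,0,0.133],-1],[[0.017,0.034,0],[0,0,0.133],-1],[[0.017,0.034,0],[0,0,0.133],-1],[[0.017,0.034,0],[0,0,0.133],-1],[[0.017,0.034,0],[0,0,0.133],-1],[[0.017,0.034,0],[0,0,0.133],-1]]' 40
cat >> h.py <<'E'
def st(tx=None,ty=None):
    o=readout.get_obs(); M=R.from_quat(o["orientation"]).as_matrix()
    print("t",round(o["t"],2),"tcp",o["tcp_pos"].round(1),"jaw deg",np.degrees(np.arctan2(M[1,2],M[0,2])).round(1),"ydir",M[:,1].round(3),"F",o["force"].round(1),"w",round(o["width"],3),"j",o["joints"].round(2))
    if tx is not None: print("to go",np.round([tx-o["tcp_pos"][0],ty-o["tcp_pos"][1]],1))
E
python3 -c "
from h import *
st(387,-251)
s,P=cloud('wrist'); cv2.imwrite('pics/w1.png',s['img'][:,:,::-1])
print(disc(P,(387,-251),58,26)); print(np.nanmin(P[...,2]))"
```

```text
t: 2.15
tcp_pos: [385.7, -240.7, 199.7]
orientation: [-0.535, 0.458, -0.463, 0.538]
force: [-0.2, 0.4, -0.5]
width: 1.0
t 2.15 tcp [ 385.7 -240.7  199.7] jaw deg 8.7 ydir [ 0.007 -0.002 -1.   ] F [-0.2  0.4 -0.5] w 1.0 j [-0.7  -0.03 -0.38  1.22  0.    0.72]
to go [  1.3 -10.3]
(array([ 388.1, -251.3]), 26.2, np.float64(57.9), 1296)
-2.8263906778171872
```

View pics/w1.png

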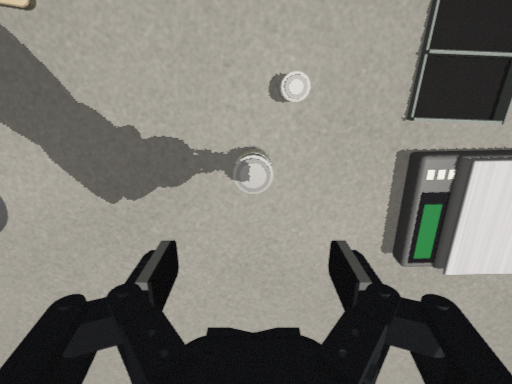

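The wrist view shows tin_52 at (253,173) between the open fingers' line, with tin_36 at (295,87). The wrist measurement agrees with the side camera. I'll descend and grip.

```bash
python3 -m pendant '[[[0.002,-0.010,0],[0,0,-0.05],-1],[[0,0,-0.045],[0,0,0],-1],[[0,0,-0.045],[0,0,0],-1],[[0,0,-0.045],[0,0,0],-1],[[0,0,-0.03],[0,0,0],-1],[[0,0,-0.015],[0,0,0],-1],[[0,0,0],[0,0,0],-1]]' 40
python3 -c "
from h import *
st(387.5,-251)"
```

```text
t: 2.9
tcp_pos: [393.0, -244.3, 18.2]
orientation: [-0.525, 0.464, -0.476, 0.531]
force: [-1.5, 0.3, -0.2]
width: 1.001
t 2.9 tcp [ 393.  -244.3   18.2] jaw deg 6.7 ydir [ 0.018 -0.005 -1.   ] F [-1.5  0.3 -0.2] w 1.001 j [-0.7   0.16 -0.6   0.79  0.01  0.75]
to go [-5.5 -6.7]
```

```bash
python3 -m pendant '[[[-0.0055,-0.0065,-0.003],[0.005,0.018,-0.015],-1],[[0,0,-0.002],[0,0,0],-1],[[0,0,0],[0,0,0],-1]]' 40
python3 -c "
from h import *
st(387.5,-251)"
```

```text
t: 3.2
tcp_pos: [388.7, -253.1, 15.2]
orientation: [0.525, -0.474, 0.475, -0.524]
force: [0.1, 0.1, -0.7]
width: 1.002
t 3.2 tcp [ 388.7 -253.1   15.2] jaw deg 5.7 ydir [ 0.001 -0.002 -1.   ] F [ 0.1  0.1 -0.7] w 1.002 j [-0.72  0.17 -0.59  0.8  -0.    0.76]
to go [-1.2  2.1]
```

```bash
python3 -m pendant '[[[-0.001,0.002,-0.002],[0,0,0],-1],[[0,0,0],[0,0,0],1],[[0,0,0],[0,0,0],1],[[0,0,0],[0,0,0],1],[[0,0,0],[0,0,0],1],[[0,0,0],[0,0,0],1],[[0,0,0],[0,0,0],1],[[0,0,0],[0,0,0],1]]' 40
python3 -c "
from h import *
st(387.5,-251)"
```

```text
t: 4.0
tcp_pos: [389.8, -252.9, 16.1]
orientation: [0.525, -0.471, 0.478, -0.524]
force: [1.0, -0.9, -1.1]
width: 0.584
t 4.0 tcp [ 389.8 -252.9   16.1] jaw deg 5.7 ydir [ 0.006 -0.007 -1.   ] F [ 1.  -0.9 -1.1] w 0.584 j [-0.71  0.17 -0.59  0.8  -0.    0.76]
to go [-2.3  1.9]
```

```bash
python3 -m pendant '[[[0,0,0.025],[0,0,0],1],[[0,0,0.045],[0,0,0],1],[[0.02,0.018,0.02],[0,0,0],1],[[0.03,0.027,0],[0,0,0],1],[[0.035,0.032,0],[0,0,0],1],[[0.035,0.032,0],[0,0,0],1],[[0.035,0.032,0],[0,0,0],1],[[0.035,0.032,0],[0,0,0],1],[[0.03,0.027,0],[0,0,0],1],[[0.015,0.014,0],[0,0,0],1]]'
python3 -m pendant '[[[0.008,0.007,0],[0,0,0],1],[[0,0,0],[0,0,0],1]]'
python3 -c "
from h import *
st(632.5,-31.2)"
```

```text
t: 5.0
tcp_pos: [627.7, -28.4, 106.0]
orientation: [0.523, -0.476, 0.477, -0.522]
force: [-0.0, 0.1, -2.0]
width: 0.584
t: 5.2
tcp_pos: [637.1, -18.7, 104.4]
orientation: [0.524, -0.475, 0.476, -0.523]
force: [-0.8, -0.9, -2.0]
width: 0.58
t 5.2 tcp [637.1 -18.7 104.4] jaw deg 5.5 ydir [-0.001 -0.002 -1.   ] F [-0.8 -0.9 -2. ] w 0.58 j [-0.13  0.36 -0.12  1.09 -0.    1.35]
to go [ -4.6 -12.5]
```

```bash
python3 -m pendant '[[[-0.0045,-0.0125,0],[0,0,0],1],[[0,0,-0.035],[0,0,0],1],[[0,0,-0.025],[0,0,0],1],[[0,0,0],[0,0,0],1],[[0,0,0],[0,0,0],1]]'
python3 - <<'E'
from h import *
st(632.5,-31.2)
s,P=cloud("wrist"); cv2.imwrite("pics/w2.png",s["img"][:,:,::-1])
s,P=cloud("top"); cv2.imwrite("pics/t2.png",cv2.resize(s["img"][110:200,190:360],None,fx=4,fy=4,interpolation=2)[:,:,::-1])
E
```

```text
t: 5.7
tcp_pos: [626.7, -39.4, 43.9]
orientation: [0.524, -0.477, 0.477, -0.519]
force: [0.1, -0.2, -1.0]
width: 0.583
t 5.7 tcp [626.7 -39.4  43.9] jaw deg 5.1 ydir [-0.004 -0.006 -1.   ] F [ 0.1 -0.2 -1. ] w 0.583 j [-0.16  0.4  -0.2   0.97 -0.01  1.32]
to go [5.8 8.2]
```

View pics/w2.png

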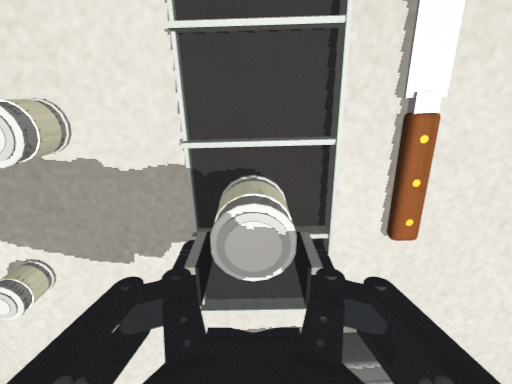

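The wrist view shows tin_52 held level above the correct bay, with the fins at rows 143 and 237. The tool sits slightly toward -y, so I'll correct that and lower.

```bash
python3 -m pendant '[[[0.0055,0.0075,-0.01],[0,0,0.01],1],[[0,0,-0.004],[0,0,0],1],[[0,0,0],[0,0,0],1],[[0,0,0],[0,0,0],1]]'
python3 -c "
from h import *
st(632.5,-31.2)"
```

```text
t: 6.2
tcp_pos: [636.4, -31.6, 33.3]
orientation: [0.525, -0.472, 0.477, -0.523]
force: [-0.1, -0.5, -2.0]
width: 0.578
t 6.2 tcp [636.4 -31.6  33.3] jaw deg 5.7 ydir [ 0.004 -0.007 -1.   ] F [-0.1 -0.5 -2. ] w 0.578 j [-0.15  0.42 -0.2   0.95 -0.01  1.32]
to go [-3.9  0.4]
```

```bash
python3 -m pendant '[[[-0.0025,0,-0.006],[0.005,0.004,0],1],[[0,0,-0.003],[0,0,0],1],[[0,0,0],[0,0,0],1],[[0,0,-0.002],[0,0,0],1],[[0,0,0],[0,0,0],1]]'
python3 -c "
from h import *
st(632.5,-31.2)"
```

```text
t: 6.7
tcp_pos: [633.8, -31.3, 21.6]
orientation: [0.525, -0.474, 0.474, -0.524]
force: [-0.0, -0.6, -1.7]
width: 0.58
t 6.7 tcp [633.8 -31.3  21.6] jaw deg 5.8 ydir [-0.001 -0.001 -1.   ] F [-0.  -0.6 -1.7] w 0.58 j [-0.15  0.43 -0.21  0.93 -0.    1.32]
to go [-1.3  0.1]
```

```bash
python3 -m pendant '[[[-0.001,0,-0.0015],[0,0,0],1],[[0,0,-0.001],[0,0,0],1],[[0,0,0],[0,0,0],1]]'
python3 -c "
from h import *
st(632.5,-31.2)
s,P=cloud('top'); print(disc(P,(632,-29),61,26)); s,P=cloud('side'); print(disc(P,(632,-29),61,26))"
```

```text
t: 7.0
tcp_pos: [632.8, -31.3, 19.3]
orientation: [0.525, -0.474, 0.474, -0.524]
force: [-0.0, 0.6, -2.1]
width: 0.585
t 7.0 tcp [632.8 -31.3  19.3] jaw deg 5.8 ydir [-0.001 -0.001 -1.   ] F [-0.   0.6 -2.1] w 0.585 j [-0.15  0.43 -0.21  0.93 -0.    1.32]
to go [-0.3  0.1]
(array([0., 0.]), 0.0, np.float64(nan), 0)
(array([633.5, -35.9]), 37.3, np.float64(60.5), 267)
  return _methods._mean(a, axis=axis, dtype=dtype,
  ret = ret.dtype.type(ret / rcount)
```

```bash
python3 -m pendant '[[[0,0,-0.001],[0,0,0],1],[[0,0,0],[0,0,0],-0.5],[[0,0,0],[0,0,0],-0.5],[[0,0,0],[0,0,0],-0.5],[[0,0,0],[0,0,0],-0.5],[[0,0,0.02],[0,0,0],-0.5],[[0,0,0.04],[0,0,0],-0.5],[[0,0,0.04],[0,0,0],-0.7]]'
python3 -c "
from h import *
st(421.5,-141)
s,P=cloud('wrist'); print(disc(P,(632,-29),61,26))
q=P.reshape(-1,3); d=(s['img'].reshape(-1,3).max(1)<55)&(abs(q[:,2]-3)<5)&(abs(q[:,0]-620)<80)&(abs(q[:,1]-7)<190)
print(cv2.minAreaRect(q[d][:,:2].astype(np.float32)))"
```

```text
t: 7.9
tcp_pos: [627.7, -30.6, 114.6]
orientation: [0.527, -0.478, 0.471, -0.522]
force: [2.0, 0.0, -1.0]
width: 0.849
t 7.9 tcp [627.7 -30.6 114.6] jaw deg 5.8 ydir [-0.013  0.001 -1.   ] F [ 2.  0. -1.] w 0.849 j [-0.15  0.34 -0.12  1.12 -0.    1.32]
to go [-206.2 -110.4]
(array([632.8, -29.2]), 26.0, np.float64(61.0), 2337)
((629.1052856445312, -5.0806427001953125), (113.72928619384766, 283.3161926269531), 6.445552825927734)
```

tin_52 stands upright at (632.8,-29.2), against a bay centre of (632.5,-29.3). Next is tin_36.

```bash
python3 -m pendant '[[[-0.015,-0.008,0],[0,0.01,0],-1],[[-0.025,-0.013,0],[0,0,0],-1],[[-0.03,-0.016,0],[0,0,0],-1],[[-0.03,-0.016,0],[0,0,0],-1],[[-0.03,-0.016,0],[0,0,0],-1],[[-0.03,-0.016,0],[0,0,0],-1],[[-0.02,-0.011,0],[0,0,0],-1],[[-0.01,-0.005,0],[0,0,0],-1],[[0,0,0],[0,0,0],-1],[[0,0,0],[0,0,0],-1]]'
python3 -c "
from h import *
st(421.5,-141)
s,P=cloud('wrist'); print(disc(P,(421,-141),42,18))"
```

```text
t: 8.95
tcp_pos: [431.0, -135.0, 120.9]
orientation: [0.528, -0.478, 0.471, -0.521]
force: [0.3, -0.0, -0.7]
width: 1.0
t 8.95 tcp [ 431.  -135.   120.9] jaw deg 5.7 ydir [-0.013 -0.001 -1.   ] F [ 0.3 -0.  -0.7] w 1.0 j [-0.44  0.04 -0.48  1.06 -0.01  1.03]
to go [-9.5 -6. ]
(array([ 422.5, -141. ]), 17.9, np.float64(41.6), 911)
```

```bash
python3 -m pendant '[[[-0.0085,-0.006,-0.01],[0,-0.013,0],-1],[[0,0,-0.03],[0,0,0],-1],[[0,0,-0.03],[0,0,0],-1],[[0,0,-0.015],[0,0,0],-1],[[0,0,-0.005],[0,0,0],-1],[[0,0,0],[0,0,0],-1],[[0,0,0],[0,0,0],-1]]'
python3 -c "
from h import *
st(422.5,-141)"
```

```text
t: 9.7
tcp_pos: [432.3, -140.8, 30.3]
orientation: [-0.525, 0.469, -0.475, 0.528]
force: [0.4, 0.9, 0.1]
width: 1.0
t 9.7 tcp [ 432.3 -140.8   30.3] jaw deg 6.2 ydir [ 0.009 -0.003 -1.   ] F [0.4 0.9 0.1] w 1.0 j [-0.46  0.13 -0.6   0.83  0.    1.  ]
to go [-9.8 -0.2]
```

```bash
python3 -m pendant '[[[-0.009,0,-0.005],[0,0.009,-0.007],-1],[[0,0,-0.01],[0,0,0],-1],[[0,0,-0.005],[0,0,0],-1],[[0,0,0],[0,0,0],-1],[[0,0,0],[0,0,0],-1]]'
python3 -c "
from h import *
st(422.5,-141)"
```

```text
t: 10.2
tcp_pos: [425.2, -141.8, 11.2]
orientation: [0.525, -0.472, 0.477, -0.524]
force: [0.8, -0.7, -0.1]
width: 0.999
t 10.2 tcp [ 425.2 -141.8   11.2] jaw deg 5.8 ydir [ 0.004 -0.006 -1.   ] F [ 0.8 -0.7 -0.1] w 0.999 j [-0.46  0.15 -0.63  0.78 -0.    1.01]
to go [-2.7  0.8]
```

```bash
python3 -m pendant '[[[-0.0025,0.0005,-0.003],[0.005,0.004,0],-1],[[0,0,0],[0,0,0],-1],[[0,0,0],[0,0,0],1],[[0,0,0],[0,0,0],1],[[0,0,0],[0,0,0],1],[[0,0,0],[0,0,0],1],[[0,0,0],[0,0,0],1],[[0,0,0],[0,0,0],1],[[0,0,0],[0,0,0],1],[[0,0,0],[0,0,0],1]]' 35
python3 -c "
from h import *
st(422.5,-141)"
```

```text
t: 11.2
tcp_pos: [424.3, -142.6, 10.4]
orientation: [0.525, -0.473, 0.475, -0.525]
force: [-0.3, 0.3, 0.8]
width: -0.004
t 11.2 tcp [ 424.3 -142.6   10.4] jaw deg 5.8 ydir [ 0.003 -0.003 -1.   ] F [-0.3  0.3  0.8] w -0.004 j [-0.47  0.15 -0.63  0.78 -0.    1.  ]
to go [-1.8  1.6]
```

```bash
python3 -c "
from h import *
s,P=cloud('wrist'); cv2.imwrite('pics/w3.png',s['img'][:,:,::-1])
s,P=cloud('side'); cv2.imwrite('pics/s3.png',cv2.resize(s['img'][100:330,160:400],None,fx=2.5,fy=2.5,interpolation=2)[:,:,::-1])"
```

```text
(no output)
```

View pics/w3.png

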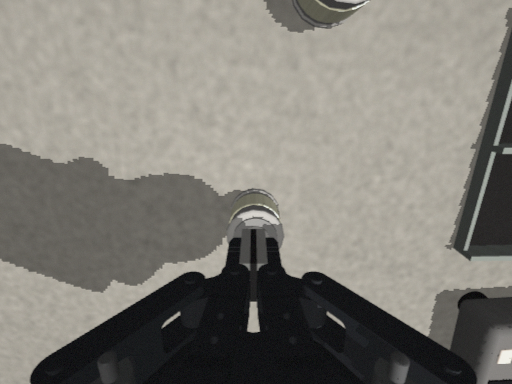

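View pics/s3.png

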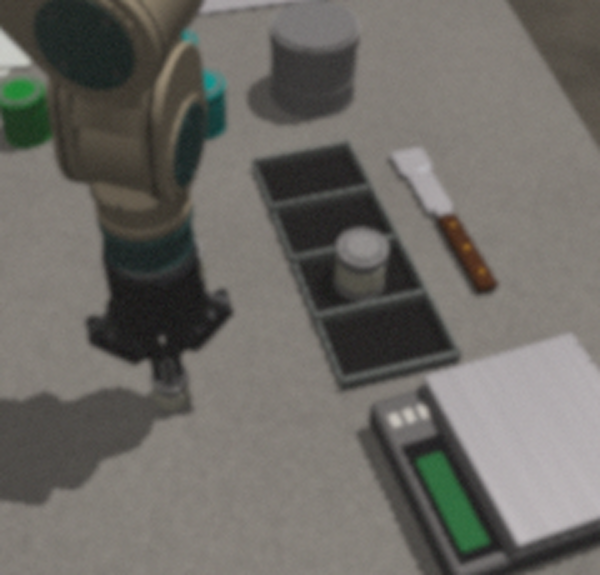

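The wrist view shows the fingers shut with tin_36 just in front of them at (256,215), still upright. So it slipped out, with no sign of toppling. I'll raise and measure it again.

```bash
python3 -m pendant '[[[0,0,0.015],[0,0,0],1],[[0,0,0.03],[0,0,0],1],[[0,0,0.04],[0,0,0],0],[[0,0,0.02],[0,0,0],-1],[[0,0,0],[0,0,0],-1],[[0,0,0],[0,0,0],-1]]' 35
python3 -c "
from h import *
st(422.5,-141)
for n in ('wrist','side'):
  s,P=cloud(n); print(disc(P,(422,-128),42,18))
  if n=='wrist': cv2.imwrite('pics/w4.png',s['img'][:,:,::-1])"
```

```text
t: 11.9
tcp_pos: [421.0, -140.9, 116.3]
orientation: [0.525, -0.475, 0.473, -0.524]
force: [0.1, -0.1, -0.3]
width: 0.683
t 11.9 tcp [ 421.  -140.9  116.3] jaw deg 5.8 ydir [-0.003  0.    -1.   ] F [ 0.1 -0.1 -0.3] w 0.683 j [-0.47  0.02 -0.51  1.04 -0.    1.  ]
to go [ 1.5 -0.1]
(array([ 425.6, -141. ]), 18.0, np.float64(41.5), 958)
(array([ 425.8, -140.9]), 18.3, np.float64(41.0), 169)
```

View pics/w4.png

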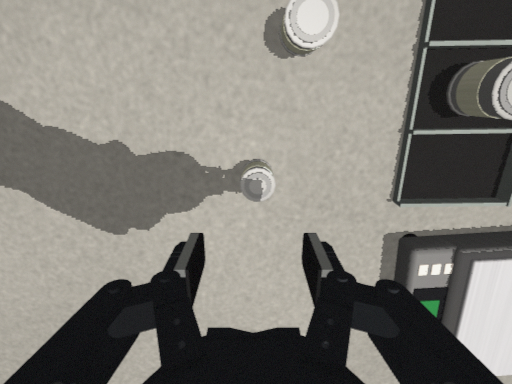

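```bash
python3 -c "
from h import *
s=snapshot('wrist'); K=np.array(s['K']); H=np.array(s['hand_eye']); print(H.round(2))
I=np.linalg.inv(H)
for p in [(0,0,0),(0,-13,0),(0,-19,0),(0,-32,0),(0,-40,0),(0,-60,0)]:
  c=I@np.append(p,1); q=K@c[:3]; print(p,(q[:2]/q[2]).round(),c[2].round())
z=s['range_z']; 
for uv in [(192,245),(315,245),(192,290),(180,300)]: 
  d=z[uv[1],uv[0]]; c=np.linalg.inv(K)@[uv[0],uv[1],1]*d; print(uv,(H@np.append(c,1))[:3].round(1))
st()"
```

```text
[[ 0.0000e+00  9.4000e-01  3.3000e-01 -8.4050e+01]
 [ 0.0000e+00 -3.3000e-01  9.4000e-01 -1.7544e+02]
 [ 1.0000e+00 -0.0000e+00 -0.0000e+00  2.0000e-02]
 [ 0.0000e+00  0.0000e+00  0.0000e+00  1.0000e+00]]
(0, 0, 0) [253. 218.] 193.0
(0, -13, 0) [253. 226.] 181.0
(0, -19, 0) [253. 230.] 175.0
(0, -32, 0) [253. 240.] 163.0
(0, -40, 0) [253. 247.] 155.0
(0, -60, 0) [253. 269.] 137.0
(192, 245) [ 92.4 114.6 -76.1]
(315, 245) [ 92.9 115.4  77.2]
(192, 290) [161.3 115.2 -81.4]
(180, 300) [ 11.5 -69.4 -36.1]
t 12.05 tcp [ 420.  -140.4  115.2] jaw deg 5.8 ydir [-0.005  0.001 -1.   ] F [ 0.4 -0.1  0.5] w 0.927 j [-0.47  0.02 -0.51  1.04 -0.    1.  ]
```

```bash
cat > f.py <<'E'
from h import *
s,P=cloud('wrist'); o=readout.get_obs(); M=R.from_quat(o["orientation"]).as_matrix()
q=(P.reshape(-1,3)-o["tcp_pos"])@M
m=(abs(q[:,0])<16)&(abs(q[:,2])<70)&(q[:,1]>-90)&(q[:,1]<30)&(P.reshape(-1,3)[:,2]>75); q=q[m]
print(o["width"].round(3),"n",len(q),"tip y pct",np.percentile(q[:,1],[90,97,99,100]).round(1)); t=q[q[:,1]>np.percentile(q[:,1],95)]; print("near tips |z|",np.percentile(abs(t[:,2]),[0,50,100]).round(1),"x",np.percentile(t[:,0],[0,50,100]).round(1))
E
python3 f.py; python3 -m pendant '[[[0,0,0],[0,0,0],1],[[0,0,0],[0,0,0],1],[[0,0,0],[0,0,0],1],[[0,0,0],[0,0,0],1],[[0,0,0],[0,0,0],1],[[0,0,0],[0,0,0],1],[[0,0,0],[0,0,0],1],[[0,0,0],[0,0,0],1]]'; python3 f.py
```

```text
t: 12.9
tcp_pos: [417.6, -139.2, 111.9]
orientation: [0.526, -0.478, 0.47, -0.523]
force: [0.1, -0.2, -0.4]
width: -0.002Traceback (most recent call last):
  File "f.py", line 5, in <module>
    print(o["width"].round(3),"n",len(q),"tip y pct",np.percentile(q[:,1],[90,97,99,100]).round(1)); t=q[q[:,1]>np.percentile(q[:,1],95)]; print("near tips |z|",np.percentile(abs(t[:,2]),[0,50,100]).round(1),"x",np.percentile(t[:,0],[0,50,100]).round(1))
          ^^^^^^^^^^^^^^^^
AttributeError: 'float' object has no attribute 'round'
Traceback (most recent call last):
  File "f.py", line 5, in <module>
    print(o["width"].round(3),"n",len(q),"tip y pct",np.percentile(q[:,1],[90,97,99,100]).round(1)); t=q[q[:,1]>np.percentile(q[:,1],95)]; print("near tips |z|",np.percentile(abs(t[:,2]),[0,50,100]).round(1),"x",np.percentile(t[:,0],[0,50,100]).round(1))
          ^^^^^^^^^^^^^^^^
AttributeError: 'float' object has no attribute 'round'
```

```bash
sed -i 's/o\["width"\].round(3)/o["width"]/' f.py; python3 f.py; python3 -m pendant '[[[0,0,0],[0,0,0],-1],[[0,0,0],[0,0,0],-1],[[0,0,0],[0,0,0],-1],[[0,0,0],[0,0,0],-1],[[0,0,0],[0,0,0],-1],[[0,0,0],[0,0,0],-1],[[0,0,0],[0,0,0],-1],[[0,0,0],[0,0,0],-1]]'; python3 f.py; python3 -c "
from h import *
st()"
```

```text
0.004321524260117474 n 7026 tip y pct [-53.9 -43.5 -40.1 -35.2]
near tips |z| [ 0.1  5.6 13.9] x [-11.2 -10.1  -5.6]
t: 13.8
tcp_pos: [417.7, -139.2, 112.0]
orientation: [0.526, -0.478, 0.47, -0.523]
force: [0.3, -0.3, -0.9]
width: 0.999
0.9990699068531885 n 4582 tip y pct [-54.3 -49.8 -47.7 -45.4]
near tips |z| [42.  42.8 49.3] x [-10.9  -1.6  11.5]
t 13.85 tcp [ 417.7 -139.3  112. ] jaw deg 5.8 ydir [-0.011  0.004 -1.   ] F [0.5 0.7 0.1] w 0.999 j [-0.47  0.02 -0.52  1.04 -0.    1.  ]
```

The depth data shows the real fingertips about 35 mm behind the reported TCP when shut, and about 45 mm behind when open. So the gripper closed above tin_36 rather than around it, and the grasp on tin_52 was only at its rim. I'll grasp the remaining tins 35 mm deeper.

```bash
python3 -m pendant '[[[0.006,-0.0015,-0.01],[-0.004,-0.011,0],-1],[[-0.002,0,-0.03],[0,0,0],-1],[[-0.002,0,-0.035],[0,0,0],-1],[[-0.002,0,-0.03],[0,0,0],-1],[[0,0,-0.01],[0,0,0],-1],[[0,0,0],[0,0,0],-1],[[0,0,0],[0,0,0],-1]]'
python3 -c "
from h import *
st(425.6,-141)"
```

```text
t: 14.55
tcp_pos: [421.2, -142.4, -3.2]
orientation: [-0.524, 0.471, -0.477, 0.526]
force: [0.7, -0.6, -0.7]
width: 0.996
t 14.55 tcp [ 421.2 -142.4   -3.2] jaw deg 5.8 ydir [ 0.007 -0.003 -1.   ] F [ 0.7 -0.6 -0.7] w 0.996 j [-0.47  0.17 -0.65  0.74  0.    1.  ]
to go [4.4 1.4]
```

```bash
python3 -m pendant '[[[0.0035,0.001,-0.008],[0.003,0.006,0],-1],[[0,0,-0.01],[0,0,0],-1],[[0,0,-0.005],[0,0,0],-1],[[0,0,0],[0,0,0],-1],[[0,0,0],[0,0,0],-1]]'
python3 -c "
from h import *
st(425.6,-141)"
```

```text
t: 15.05
tcp_pos: [429.7, -143.4, -24.2]
orientation: [-0.524, 0.471, -0.477, 0.526]
force: [0.2, -0.1, -1.1]
width: 1.001
t 15.05 tcp [ 429.7 -143.4  -24.2] jaw deg 5.8 ydir [ 0.009 -0.004 -1.   ] F [ 0.2 -0.1 -1.1] w 1.001 j [-0.47  0.21 -0.65  0.69  0.    1.  ]
to go [-4.1  2.4]
```

```bash
python3 -m pendant '[[[-0.004,0.0025,-0.003],[0.004,0.009,0],-1],[[0,0,0],[0,0,0],-1],[[0,0.0005,0],[0,0,0],1],[[0,0,0],[0,0,0],1],[[0,0,0],[0,0,0],1],[[0,0,0],[0,0,0],1],[[0,0,0],[0,0,0],1],[[0,0,0],[0,0,0],1],[[0,0,0],[0,0,0],1],[[0,0,0],[0,0,0],1]]' 35
python3 -c "
from h import *
st(425.6,-141)"
```

```text
t: 16.05
tcp_pos: [425.7, -140.4, -26.8]
orientation: [-0.525, 0.474, -0.474, 0.525]
force: [0.4, 0.2, 0.4]
width: 0.412
t 16.05 tcp [ 425.7 -140.4  -26.8] jaw deg 5.8 ydir [ 0.  0. -1.] F [0.4 0.2 0.4] w 0.412 j [-0.46  0.22 -0.66  0.7   0.    1.01]
to go [-0.1 -0.6]
```

```bash
python3 -m pendant '[[[0,0,0.025],[0,0,0],1],[[0,0,0.04],[0,0,0],1],[[0.01,0.014,0.03],[0,0,0],1],[[0.02,0.028,0],[0,0,0],1],[[0.026,0.037,0],[0,0,0],1],[[0.026,0.037,0],[0,0,0],1],[[0.026,0.037,0],[0,0,0],1],[[0.026,0.037,0],[0,0,0],1],[[0.02,0.028,0],[0,0,0],1],[[0.01,0.014,0],[0,0,0],1]]'
python3 -m pendant '[[[0,0,0],[0,0,0],1],[[0,0,0],[0,0,0],1]]'
python3 -c "
from h import *
st(616.4,130.5)"
```

```text
t: 17.05
tcp_pos: [592.4, 100.7, 71.5]
orientation: [-0.523, 0.476, -0.476, 0.523]
force: [0.1, -0.2, -1.4]
width: 0.413
t: 17.25
tcp_pos: [593.2, 103.0, 70.7]
orientation: [-0.524, 0.475, -0.475, 0.524]
force: [0.5, -0.2, -1.1]
width: 0.412
t 17.25 tcp [593.2 103.   70.7] jaw deg 5.6 ydir [-0.001  0.001 -1.   ] F [ 0.5 -0.2 -1.1] w 0.412 j [ 0.06  0.33 -0.24  1.    0.    1.54]
to go [23.2 27.5]
```

```bash
python3 -m pendant '[[[0.013,0.015,0],[0,0,0],1],[[0.01,0.012,0],[0,0,0],1],[[0,0,-0.01],[0,0,0],1],[[0,0,-0.03],[0,0,0],1],[[0,0,-0.025],[0,0,0],1],[[0,0,-0.01],[0,0,0],1],[[0,0,0],[0,0,0],1],[[0,0,0],[0,0,0],1]]'
python3 -c "
from h import *
st(616.4,130.5)"
```

```text
t: 18.05
tcp_pos: [610.9, 123.8, -8.8]
orientation: [0.525, -0.478, 0.475, -0.52]
force: [-0.3, -0.6, -0.8]
width: 0.413
t 18.05 tcp [610.9 123.8  -8.8] jaw deg 5.2 ydir [-0.007 -0.003 -1.   ] F [-0.3 -0.6 -0.8] w 0.413 j [ 0.1   0.45 -0.25  0.88 -0.    1.58]
to go [5.5 6.7]
```

```bash
python3 -m pendant '[[[0.0055,0.0065,0],[0.003,-0.007,0.01],1],[[0,0,-0.004],[0,0,0],1],[[0,0,0],[0,0,0],1],[[0,0,0],[0,0,0],1]]'
python3 -c "
from h import *
st(616.4,130.5)"
```

```text
t: 18.45
tcp_pos: [620.0, 130.9, -9.3]
orientation: [-0.523, 0.472, -0.475, 0.527]
force: [-0.4, -0.8, -0.6]
width: 0.413
t 18.45 tcp [620.  130.9  -9.3] jaw deg 5.8 ydir [ 0.006  0.001 -1.   ] F [-0.4 -0.8 -0.6] w 0.413 j [ 0.11  0.46 -0.24  0.86  0.    1.58]
to go [-3.6 -0.4]
```

```bash
python3 -m pendant '[[[-0.003,0,-0.008],[0,0.006,0],1],[[0,0,-0.004],[0,0,0],1],[[0,0,0],[0,0,0],1],[[0,0,0],[0,0,0],1]]'
python3 -c "
from h import *
st(616.4,130.5)"
```

```text
t: 18.85
tcp_pos: [616.9, 131.1, -22.0]
orientation: [-0.525, 0.474, -0.474, 0.525]
force: [0.2, 0.6, -0.6]
width: 0.411
t 18.85 tcp [616.9 131.1 -22. ] jaw deg 5.8 ydir [ 0.001  0.001 -1.   ] F [ 0.2  0.6 -0.6] w 0.411 j [ 0.11  0.47 -0.25  0.85  0.    1.58]
to go [-0.5 -0.6]
```

```bash
python3 -m pendant '[[[0,-0.0005,-0.0015],[0,0,0],1],[[0,0,-0.001],[0,0,0],1],[[0,0,0],[0,0,0],1]]'; python3 -m pendant '[[[0,0,0],[0,0,0],-0.3],[[0,0,0],[0,0,0],-0.3],[[0,0,0],[0,0,0],-0.3],[[0,0,0],[0,0,0],-0.3],[[0,0,0.02],[0,0,0],-0.3],[[0,0,0.04],[0,0,0],-0.3],[[0,0,0.04],[0,0,0],-0.7],[[0,0,0],[0,0,0],-1]]'
python3 -c "
from h import *
st(452.5,5)
s,P=cloud('wrist'); print(disc(P,(616,130),45,18)); print(disc(P,(632,-29),61,26))"
```

```text
t: 19.15
tcp_pos: [617.2, 130.5, -23.5]
orientation: [-0.524, 0.474, -0.474, 0.525]
force: [0.2, -0.0, 0.0]
width: 0.412
t: 19.95
tcp_pos: [615.2, 130.2, 77.5]
orientation: [0.525, -0.475, 0.473, -0.524]
force: [0.8, 1.2, 0.6]
width: 0.958
t 19.95 tcp [615.2 130.2  77.5] jaw deg 5.8 ydir [-0.003  0.    -1.   ] F [0.8 1.2 0.6] w 0.958 j [ 0.11  0.37 -0.17  1.04  0.    1.57]
to go [-162.7 -125.2]
(array([617.4, 129.8]), 18.0, np.float64(44.6), 1299)
(array([0., 0.]), 0.0, np.float64(nan), 0)
  return _methods._mean(a, axis=axis, dtype=dtype,
  ret = ret.dtype.type(ret / rcount)
```

tin_36 is placed at (617.4,129.8), within 1 mm of its bay centre, and its lid height is right. Next is tin_44.

```bash
python3 -m pendant '[[[-0.015,-0.011,0],[0,0,0],-1],[[-0.025,-0.019,0],[0,0,0],-1],[[-0.03,-0.023,0],[0,0,0],-1],[[-0.03,-0.023,0],[0,0,0],-1],[[-0.03,-0.023,0],[0,0,0],-1],[[-0.02,-0.016,0],[0,0,0],-1],[[-0.01,-0.008,0],[0,0,0],-1],[[0,0,0],[0,0,0],-1],[[0,0,0],[0,0,0],-1]]'
python3 -c "
from h import *
st(452.5,5)
s,P=cloud('wrist'); print(disc(P,(452,5),50,22))"
```

```text
t: 20.9
tcp_pos: [440.8, 5.1, 64.9]
orientation: [0.529, -0.479, 0.468, -0.521]
force: [-0.0, -0.3, 0.6]
width: 1.003
t 20.9 tcp [440.8   5.1  64.9] jaw deg 5.9 ydir [-0.02   0.002 -1.   ] F [-0.  -0.3  0.6] w 1.003 j [-0.13  0.08 -0.57  0.94 -0.    1.33]
to go [11.7 -0.1]
(array([452.8,   5. ]), 22.3, np.float64(49.8), 2243)
```

```bash
python3 -m pendant '[[[0.009,0,0],[-0.002,-0.02,0],-1],[[0,0,-0.015],[0,0,0],-1],[[-0.002,0,-0.03],[0,0,0],-1],[[-0.002,0,-0.025],[0,0,0],-1],[[0,0,-0.008],[0,0,0],-1],[[0,0,0],[0,0,0],-1],[[0,0,0],[0,0,0],-1]]'
python3 -c "
from h import *
st(452.8,5)"
```

```text
t: 21.65
tcp_pos: [460.7, 7.8, -12.3]
orientation: [-0.523, 0.467, -0.477, 0.531]
force: [0.7, 0.0, 0.8]
width: 0.993
t 21.65 tcp [460.7   7.8 -12.3] jaw deg 6.3 ydir [ 0.018 -0.001 -1.   ] F [0.7 0.  0.8] w 0.993 j [-0.12  0.2  -0.64  0.72  0.    1.34]
to go [-7.9 -2.8]
```

```bash
python3 -m pendant '[[[-0.0075,-0.0025,-0.003],[0,0.018,-0.008],-1],[[0,0,-0.006],[0,0,0],-1],[[0,0,-0.003],[0,0,0],-1],[[0,0,0],[0,0,0],-1],[[0,0,0],[0,0,0],-1]]'
python3 -c "
from h import *
st(452.8,5)"
```

```text
t: 22.15
tcp_pos: [456.7, 4.6, -22.0]
orientation: [-0.524, 0.472, -0.476, 0.526]
force: [0.0, 0.2, 0.0]
width: 1.004
t 22.15 tcp [456.7   4.6 -22. ] jaw deg 5.8 ydir [ 0.006 -0.002 -1.   ] F [0.  0.2 0. ] w 1.004 j [-0.13  0.22 -0.64  0.71 -0.    1.34]
to go [-3.9  0.4]
```

```bash
python3 -m pendant '[[[-0.004,0.0005,-0.003],[0.002,0.006,0],-1],[[0,0,0],[0,0,0],-1],[[0,0,0],[0,0,0],1],[[0,0,0],[0,0,0],1],[[0,0,0],[0,0,0],1],[[0,0,0],[0,0,0],1],[[0,0,0],[0,0,0],1],[[0,0,0],[0,0,0],1],[[0,0,0],[0,0,0],1]]' 35
python3 -c "
from h import *
st(452.8,5)"
```

```text
t: 23.05
tcp_pos: [452.7, 5.1, -24.8]
orientation: [-0.524, 0.474, -0.474, 0.525]
force: [-0.1, -0.4, -0.2]
width: 0.505
t 23.05 tcp [452.7   5.1 -24.8] jaw deg 5.8 ydir [ 0.001  0.    -1.   ] F [-0.1 -0.4 -0.2] w 0.505 j [-0.13  0.22 -0.65  0.7   0.    1.34]
to go [ 0.1 -0.1]
```

```bash
python3 -m pendant '[[[0,0,0.025],[0,0,0],1],[[0,0,0.035],[0,0,0],1],[[0.015,0.004,0.025],[0,0,0],1],[[0.03,0.008,0],[0,0,0],1],[[0.035,0.009,0],[0,0,0],1],[[0.035,0.009,0],[0,0,0],1],[[0.03,0.008,0],[0,0,0],1],[[0.02,0.005,0],[0,0,0],1],[[0.01,0.002,0],[0,0,0],1],[[0,0,0],[0,0,0],1]]'
python3 -c "
from h import *
st(624.5,50.3)"
```

```text
t: 24.05
tcp_pos: [627.6, 52.8, 60.2]
orientation: [0.526, -0.477, 0.472, -0.523]
force: [-1.4, 0.3, -1.0]
width: 0.508
t 24.05 tcp [627.6  52.8  60.2] jaw deg 5.8 ydir [-0.009  0.001 -1.   ] F [-1.4  0.3 -1. ] w 0.508 j [-0.02  0.39 -0.18  1.01  0.    1.45]
to go [-3.1 -2.5]
```

Target TCP z is about -21.8 (82 down).

```bash
python3 -m pendant '[[[-0.002,-0.002,-0.01],[0,-0.009,0],1],[[0,0,-0.025],[0,0,0],1],[[0,0,-0.025],[0,0,0],1],[[0,0,-0.008],[0,0,0],1],[[0,0,0],[0,0,0],1],[[0,0,0],[0,0,0],1]]'
python3 -c "
from h import *
st(624.5,50.3)"
```

```text
t: 24.65
tcp_pos: [618.0, 49.4, -9.5]
orientation: [0.526, -0.476, 0.473, -0.523]
force: [0.1, 0.4, -0.2]
width: 0.504
t 24.65 tcp [618.   49.4  -9.5] jaw deg 5.7 ydir [-0.006  0.001 -1.   ] F [ 0.1  0.4 -0.2] w 0.504 j [-0.02  0.45 -0.26  0.87  0.    1.45]
to go [6.5 0.9]
```

```bash
python3 -m pendant '[[[0.005,0.001,-0.003],[0,-0.006,0],1],[[0,0,-0.003],[0,0,0],1],[[0,0,0],[0,0,0],1],[[0,0,0],[0,0,0],1]]'
python3 -c "
from h import *
st(624.5,50.3)"
```

```text
t: 25.05
tcp_pos: [626.2, 50.4, -12.3]
orientation: [-0.523, 0.473, -0.476, 0.526]
force: [-0.3, 0.8, -1.6]
width: 0.505
t 25.05 tcp [626.2  50.4 -12.3] jaw deg 5.7 ydir [ 0.006  0.    -1.   ] F [-0.3  0.8 -1.6] w 0.505 j [-0.02  0.46 -0.25  0.85  0.    1.45]
to go [-1.7 -0.1]
```

```bash
python3 -m pendant '[[[-0.0015,0,-0.005],[0,0.006,0],1],[[0,0,-0.003],[0,0,0],1],[[0,0,0],[0,0,0],1],[[0,0,0],[0,0,0],1]]'
python3 -c "
from h import *
st(624.5,50.3)"
```

```text
t: 25.45
tcp_pos: [625.1, 50.4, -20.5]
orientation: [-0.524, 0.475, -0.475, 0.524]
force: [-0.4, -0.1, -0.8]
width: 0.509
t 25.45 tcp [625.1  50.4 -20.5] jaw deg 5.7 ydir [ 0.  0. -1.] F [-0.4 -0.1 -0.8] w 0.509 j [-0.02  0.47 -0.26  0.85  0.    1.45]
to go [-0.6 -0.1]
```

```bash
python3 -m pendant '[[[0,0,-0.0015],[0,0,0],1],[[0,0,0],[0,0,0],1],[[0,0,0],[0,0,0],-0.4],[[0,0,0],[0,0,0],-0.4],[[0,0,0],[0,0,0],-0.4],[[0,0,0],[0,0,0],-0.4],[[0,0,0.02],[0,0,0],-0.4],[[0,0,0.04],[0,0,0],-0.4],[[0,0,0.04],[0,0,0],-0.7],[[0,0,0.01],[0,0,0],-1]]'
python3 -c "
from h import *
st(391.5,260.8)
s,P=cloud('wrist'); print(disc(P,(624,50),53,22))"
```

```text
t: 26.45
tcp_pos: [621.8, 50.4, 88.4]
orientation: [0.526, -0.476, 0.473, -0.523]
force: [0.5, -0.4, -0.8]
width: 0.987
t 26.45 tcp [621.8  50.4  88.4] jaw deg 5.7 ydir [-0.006  0.001 -1.   ] F [ 0.5 -0.4 -0.8] w 0.987 j [-0.02  0.35 -0.16  1.06  0.    1.45]
to go [-230.3  210.4]
(array([625.6,  50.5]), 22.1, np.float64(52.8), 1899)
```

tin_44 is placed at (625.6,50.5). Last is tin_60.

```bash
python3 -m pendant '[[[-0.012,0.011,0],[0,-0.006,0],-1],[[-0.025,0.023,0],[0,0,0],-1],[[-0.033,0.03,0],[0,0,0],-1],[[-0.033,0.03,0],[0,0,0],-1],[[-0.033,0.03,0],[0,0,0],-1],[[-0.033,0.03,0],[0,0,0],-1],[[-0.025,0.023,0],[0,0,0],-1],[[-0.014,0.013,0],[0,0,0],-1],[[0,0,0],[0,0,0],-1],[[0,0,0],[0,0,0],-1]]'
python3 -c "
from h import *
st(391.5,260.8)
s,P=cloud('wrist'); print(disc(P,(391.5,260.8),68,30)); cv2.imwrite('pics/w5.png',s['img'][:,:,::-1])"
```

```text
t: 27.5
tcp_pos: [386.0, 243.1, 72.2]
orientation: [0.532, -0.48, 0.469, -0.517]
force: [0.2, 0.0, -0.3]
width: 0.997
t 27.5 tcp [386.  243.1  72.2] jaw deg 5.7 ydir [-0.025 -0.006 -1.   ] F [ 0.2  0.  -0.3] w 0.997 j [ 0.42  0.11 -0.53  0.97  0.    1.89]
to go [ 5.5 17.7]
(array([392.3, 260.5]), 30.0, np.float64(68.1), 4978)
```

View pics/w5.png

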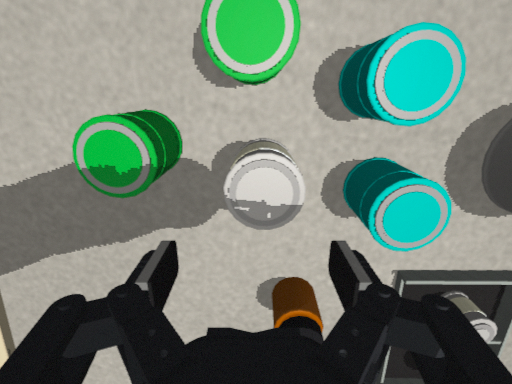

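The wrist view shows the plain tin_60 at (264,190), with the greens at (115,155) and (250,30) and the turquoises at (410,210) and (418,75). I'll centre over the tin before descending.

```bash
python3 -m pendant '[[[0.005,0.0155,0.003],[0.006,-0.025,0],-1],[[0,0,0],[0,0,0],-1],[[0,0,-0.01],[0,0,0],-1],[[0,0,0],[0,0,0],-1],[[0,0,0],[0,0,0],-1]]'
python3 -c "
from h import *
st(392.3,260.5)"
```

```text
t: 28.05
tcp_pos: [392.6, 254.8, 62.2]
orientation: [0.524, -0.476, 0.476, -0.521]
force: [0.2, -0.1, 0.8]
width: 1.002
t 28.05 tcp [392.6 254.8  62.2] jaw deg 5.4 ydir [-0.003 -0.003 -1.   ] F [ 0.2 -0.1  0.8] w 1.002 j [ 0.44  0.12 -0.53  0.92 -0.    1.92]
to go [-0.3  5.7]
```

```bash
python3 -m pendant '[[[0,0.0055,-0.005],[0.003,-0.003,0.007],-1],[[-0.001,0,-0.02],[0,0,0],-1],[[-0.002,0,-0.02],[0,0,0],-1],[[-0.001,0,-0.01],[0,0,0],-1],[[0,0,0],[0,0,0],-1],[[0,0,0],[0,0,0],-1]]'
python3 -c "
from h import *
st(392.3,260.5)"
```

```text
t: 28.65
tcp_pos: [390.1, 260.7, 5.2]
orientation: [-0.523, 0.474, -0.475, 0.525]
force: [0.6, 0.8, 0.7]
width: 0.999
t 28.65 tcp [390.1 260.7   5.2] jaw deg 5.7 ydir [ 0.002  0.002 -1.   ] F [0.6 0.8 0.7] w 0.999 j [ 0.45  0.2  -0.59  0.78  0.    1.92]
to go [ 2.2 -0.2]
```

```bash
python3 -m pendant '[[[0.0015,0,-0.008],[-0.002,0.002,0],-1],[[0,0,-0.01],[0,0,0],-1],[[0,0,-0.003],[0,0,0],-1],[[0,0,0],[0,0,0],-1],[[0,0,0],[0,0,0],-1]]'
python3 -c "
from h import *
st(392.3,260.5)"
```

```text
t: 29.15
tcp_pos: [393.9, 261.7, -15.7]
orientation: [-0.523, 0.474, -0.475, 0.525]
force: [-0.4, -0.0, -0.5]
width: 1.002
t 29.15 tcp [393.9 261.7 -15.7] jaw deg 5.7 ydir [ 0.004  0.001 -1.   ] F [-0.4 -0.  -0.5] w 1.002 j [ 0.45  0.23 -0.6   0.73 -0.    1.92]
to go [-1.6 -1.2]
```

```bash
python3 -m pendant '[[[-0.0015,-0.001,-0.001],[0,0.004,0],-1],[[0,0,0],[0,0,0],-1],[[0,0,0],[0,0,0],1],[[0,0,0],[0,0,0],1],[[0,0,0],[0,0,0],1],[[0,0,0],[0,0,0],1],[[0,0,0],[0,0,0],1],[[0,0,0],[0,0,0],1],[[0,0,0],[0,0,0],1]]' 40
python3 -c "
from h import *
st(392.3,260.5)"
```

```text
t: 30.05
tcp_pos: [392.9, 261.0, -15.9]
orientation: [-0.524, 0.475, -0.474, 0.525]
force: [0.3, -0.3, 0.1]
width: 0.689
t 30.05 tcp [392.9 261.  -15.9] jaw deg 5.7 ydir [ 0.001  0.002 -1.   ] F [ 0.3 -0.3  0.1] w 0.689 j [ 0.45  0.23 -0.6   0.74  0.    1.92]
to go [-0.6 -0.5]
```

```bash
python3 -m pendant '[[[0,0,0.02],[0,0,0],1],[[0,0,0.035],[0,0,0],1],[[0,0,0.04],[0,0,0],1],[[0.006,-0.009,0.02],[0,0,0],1],[[0.015,-0.022,0],[0,0,0],1],[[0.022,-0.033,0],[0,0,0],1],[[0.025,-0.037,0],[0,0,0],1],[[0.025,-0.037,0],[0,0,0],1],[[0.025,-0.037,0],[0,0,0],1],[[0.025,-0.037,0],[0,0,0],1]]'
python3 -m pendant '[[[0.025,-0.037,0],[0,0,0],1],[[0.022,-0.033,0],[0,0,0],1],[[0.015,-0.022,0],[0,0,0],1],[[0.008,-0.011,0],[0,0,0],1],[[0,0,0],[0,0,0],1],[[0,0,0],[0,0,0],1]]'
python3 -c "
from h import *
st(641,-108.5)"
```

```text
t: 31.05
tcp_pos: [530.0, 43.1, 99.6]
orientation: [0.529, -0.474, 0.469, -0.525]
force: [1.1, 0.9, -2.7]
width: 0.694
t: 31.65
tcp_pos: [601.6, -68.8, 95.6]
orientation: [0.529, -0.478, 0.469, -0.522]
force: [-0.6, 0.5, -2.5]
width: 0.691
t 31.65 tcp [601.6 -68.8  95.6] jaw deg 6.0 ydir [-0.015  0.002 -1.   ] F [-0.6  0.5 -2.5] w 0.691 j [-0.22  0.32 -0.19  1.07 -0.    1.25]
to go [ 39.4 -39.7]
```

```bash
python3 -m pendant '[[[0.012,-0.012,0],[-0.002,-0.015,0],1],[[0.014,-0.014,0],[0,0,0],1],[[0.008,-0.008,0],[0,0,0],1],[[0,0,0],[0,0,0],1],[[0,0,-0.01],[0,0,0],1],[[0,0,-0.015],[0,0,0],1],[[0,0,0],[0,0,0],1],[[0,0,0],[0,0,0],1]]'
python3 -c "
from h import *
st(641,-108.5)"
```

```text
t: 32.45
tcp_pos: [632.2, -97.4, 66.9]
orientation: [0.528, -0.473, 0.469, -0.527]
force: [0.0, -0.1, -2.1]
width: 0.689
t 32.45 tcp [632.2 -97.4  66.9] jaw deg 6.5 ydir [-0.005  0.002 -1.   ] F [ 0.  -0.1 -2.1] w 0.689 j [-0.25  0.4  -0.15  1.03  0.    1.2 ]
to go [  8.8 -11.1]
```

Place TCP z is about -13 (80 down).

```bash
python3 -m pendant '[[[0.0085,-0.011,0],[-0.002,-0.005,-0.013],1],[[0,0,0],[0,0,0],1],[[0,0,-0.01],[0,0,0],1],[[0,0,-0.015],[0,0,0],1],[[0,0,-0.01],[0,0,0],1],[[0,0,0],[0,0,0],1],[[0,0,0],[0,0,0],1]]'
python3 -c "
from h import *
st(641,-108.5)"
```

```text
t: 33.15
tcp_pos: [640.4, -109.1, 28.0]
orientation: [-0.524, 0.475, -0.474, 0.524]
force: [-0.2, 0.6, -1.3]
width: 0.695
t 33.15 tcp [ 640.4 -109.1   28. ] jaw deg 5.6 ydir [-0.001  0.001 -1.   ] F [-0.2  0.6 -1.3] w 0.695 j [-0.27  0.45 -0.16  0.96  0.    1.2 ]
to go [0.6 0.6]
```

```bash
python3 -m pendant '[[[0.0005,0.0005,-0.012],[0,0,0],1],[[0,0,-0.015],[0,0,0],1],[[0,0,-0.006],[0,0,0],1],[[0,0,0],[0,0,0],1],[[0,0,0],[0,0,0],1]]'
python3 -c "
from h import *
st(641,-108.5)"
```

```text
t: 33.65
tcp_pos: [640.5, -108.2, -8.3]
orientation: [0.524, -0.475, 0.474, -0.524]
force: [1.4, 0.1, -1.9]
width: 0.695
t 33.65 tcp [ 640.5 -108.2   -8.3] jaw deg 5.7 ydir [-0.001  0.001 -1.   ] F [ 1.4  0.1 -1.9] w 0.695 j [-0.27  0.49 -0.19  0.89  0.    1.2 ]
to go [ 0.5 -0.3]
```

```bash
python3 -m pendant '[[[0.0005,0,-0.002],[0,0,0],1],[[0,0,-0.0015],[0,0,0],1],[[0,0,0],[0,0,0],1],[[0,0,0],[0,0,0],1]]'
python3 -c "
from h import *
st(641,-108.5)"
```

```text
t: 34.05
tcp_pos: [642.3, -108.5, -10.8]
orientation: [-0.524, 0.474, -0.475, 0.524]
force: [-0.2, 0.2, -1.7]
width: 0.694
t 34.05 tcp [ 642.3 -108.5  -10.8] jaw deg 5.7 ydir [ 0.001  0.    -1.   ] F [-0.2  0.2 -1.7] w 0.694 j [-0.27  0.49 -0.19  0.89  0.    1.21]
to go [-1.3  0. ]
```

```bash
python3 -m pendant '[[[-0.001,0,-0.0015],[0,0,0],1],[[0,0,-0.0005],[0,0,0],1],[[0,0,0],[0,0,0],1]]'; python3 -m pendant '[[[0,0,0],[0,0,0],-0.75],[[0,0,0],[0,0,0],-0.75],[[0,0,0],[0,0,0],-0.75],[[0,0,0],[0,0,0],-0.75],[[0,0,0.02],[0,0,0],-0.75],[[0,0,0.04],[0,0,0],-0.75],[[0,0,0.04],[0,0,0],-0.75],[[-0.02,0,0.04],[0,0,0],-0.75],[[-0.03,0,0.03],[0,0,0],-0.75]]'
python3 -c "
from h import *
st()
s,P=cloud('wrist'); print(disc(P,(641,-109),71,30))"
```

```text
t: 34.35
tcp_pos: [641.8, -108.7, -12.3]
orientation: [-0.524, 0.474, -0.475, 0.525]
force: [-0.4, 0.4, -2.3]
width: 0.694
t: 35.25
tcp_pos: [589.9, -108.0, 158.7]
orientation: [0.525, -0.476, 0.473, -0.524]
force: [0.7, 0.3, 0.3]
width: 0.872
t 35.25 tcp [ 589.9 -108.   158.7] jaw deg 5.7 ydir [-0.003  0.002 -1.   ] F [0.7 0.3 0.3] w 0.872 j [-0.29  0.26 -0.14  1.18  0.    1.18]
(array([ 642.1, -109. ]), 30.2, np.float64(71.0), 2414)
```

```bash
python3 -m pendant '[[[-0.02,-0.005,0],[0,0,0],-0.75],[[-0.035,-0.01,0],[0,0,0],-0.75],[[-0.035,-0.01,0],[0,0,0],-0.75],[[-0.035,-0.02,0],[0,0,0],-0.75],[[-0.03,-0.03,0],[0,0,0],-0.75],[[-0.02,-0.03,0],[0,0,0],-0.75],[[0,-0.03,0],[0,0,0],-0.75],[[0,-0.02,0],[0,0,0],-0.75],[[0,0,0],[0,0,0],-0.75],[[0,0,0],[0,0,0],-0.75]]'
python3 - <<'E'
from h import *
st()
G={"60":(641,-109,71,30),"52":(632.5,-29,61,26),"44":(624.5,50,53,22),"36":(616.4,130,45,18),"jar":(441,120,67,24),"g1":(372,364.5,68,30),"g2":(284,275,68,30),"t2":(500,254,68,30)}
for n in("top","side"):
    s,P=cloud(n)
    for k,(x,y,h,r) in G.items():
        try: print(n,k,*disc(P,(x,y),h,r))
        except Exception: print(n,k,"none")
    if n=="top": cv2.imwrite("pics/tf.png",cv2.resize(s["img"][60:330,80:450],None,fx=2.1,fy=2.1,interpolation=2)[:,:,::-1])
E
```

```text
t: 36.3
tcp_pos: [407.0, -267.4, 169.9]
orientation: [-0.523, 0.47, -0.479, 0.526]
force: [0.0, 0.1, 0.8]
width: 0.874
t 36.3 tcp [ 407.  -267.4  169.9] jaw deg 5.8 ydir [ 0.012 -0.005 -1.   ] F [0.  0.1 0.8] w 0.874 j [-0.72  0.04 -0.37  1.15  0.    0.75]
top 60 [ 638.7 -109.5] 30.6 70.8 459
top 52 [632.  -41.9] 38.1 60.8 339
top 44 [623.8  50.5] 21.8 52.8 237
top 36 [615.  128.6] 18.5 44.2 158
top jar [439.8 120.1] 20.7 67.3 258
top g1 [371.1 364.7] 30.4 67.6 564
top g2 [283.3 275.6] 30.3 67.7 609
top t2 [499.1 254.4] 30.1 67.3 505
side 60 [ 643.4 -108.5] 31.0 70.3 408
side 52 [633.6 -29.5] 26.7 60.2 258
side 44 [624.9  50.4] 23.2 52.1 158
side 36 [617.7 129.6] 18.3 43.7 91
side jar [450.5 118.9] 19.9 67.1 63
side g1 [0. 0.] 0.0 nan 0
side g2 [0. 0.] 0.0 nan 0
side t2 [503.4 252.7] 30.3 67.4 191
  return _methods._mean(a, axis=axis, dtype=dtype,
  ret = ret.dtype.type(ret / rcount)
```

View pics/tf.png

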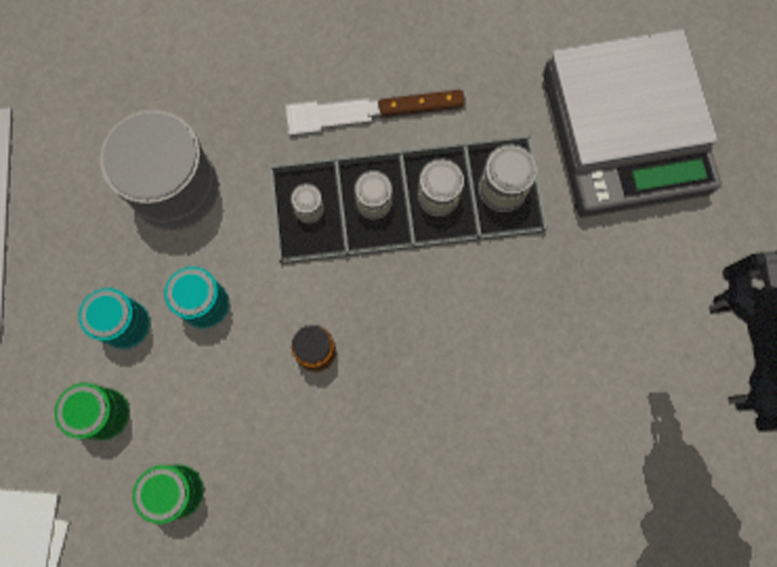

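The final top view shows the tins upright in their bays, with 36, 44, 52 and 60 at crop x = 307, 374, 441 and 509, the largest beside the scale. The can, jar, knife and coloured tins are unmoved, and the gripper is clear.

```bash
python3 -c "
from h import *
print(ctrl.finish_job())"
```

```text
the job is handed in; nothing more can be done
None
```

The four tins are upright in the tray bays, in order: tin_60 beside the scale, then tin_52, tin_44 and tin_36 by the can. I handed the job in at about 36 s.

**Placing:** The wrist camera measured each tin within about 1.5 mm of its bay centre as I worked it out. Lid heights were 71.0, 61.0, 52.8 and 44.6 mm, as they should be for tins standing on the tray floor. The final picture shows the can, jar, knife and coloured look-alikes where they were, with the gripper clear of everything.

**What went wrong or disagreed:**
- **Missed grasp:** The first try at tin_36 closed above its lid and shifted it about 3 mm, still standing. The real fingertips sit about 35 mm behind the reported TCP, so I reached that much deeper for tin_36, tin_44 and tin_60. tin_52 had been gripped only near its rim, but it held and was set down properly.
- **Bad automatic readings:** In the last check, the top camera's circle fit for tin_52 was wrong because it mixed in points from the neighbouring tin. The side and wrist readings and the picture show it in place. The side camera's fit of the jar was about 9 mm off on few points, and it had no points on the green tins. The top camera showed the jar and green tins unmoved.
- **Camera offset:** For the same tins, the top and side cameras differed by 1–5 mm in x.

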